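# Sort returned medicines into two stack-nest totes

## Task

Sort the medicines returned from the ward, in the middle of the desk: lay the purple and the red carton flat on the floor of the blue tote, then turn the empty yellow tote end for end and stand it on the blue one, level on its seats, so that it stacks and does not nest down onto the cartons. Only then stand the green-labelled and the orange-labelled tablet bottle upright in the yellow tote. Leave the filled dose-cup set and the empty green cup at the back where they are.

Things in the scene. Friction and masses are not known exactly. Their poses are not given: they have to be found in the camera images.
- blue_tote: small blue stack-nest tote, 0.17 kg, for the cartons; stays below. 244 (x) x 180 (y) mm over the rim, 62 mm high; origin at the centre of its underside, z up. A white label clip is on the rim of its -x end. Floor 3 mm thick, inside 202 x 94 mm between four hollow pillars in the long walls (at x = +80 and -44 mm); walls flare from 208 x 132 mm (foot) to 224 x 160 mm inside the rim
- yellow_tote: the same tote in yellow, empty; it goes on top and gets the bottles. Same sizes and axes: origin at the centre of its underside, z up, 244 mm along x, 180 mm along y, 62 mm high, floor 3 mm thick, white label clip on its -x end. At the start its label end lies on the same side as the blue one's, give or take 0.3 rad. Turn it half round about the vertical before stacking
- blue_seats (a point): centre of the plane of the four seats that top the blue tote's pillars, 56 mm above its underside, 6 mm below its rim. A tote with its label end OPPOSITE the blue one's stands on them, its underside here (play 3 mm sideways, 8 mm lengthwise, with lead-in slopes); with label ends on the SAME side the pillars enter its open channels and it nests, sinking to about 20 mm if nothing stops it
- yellow_rim (a point): where the yellow tote's rim is best pinched from above: middle of its +y long side, at the rim's top (tote frame x 5, y 85, z 62 mm; the -y side at y -85 is alike). The rim is an upright band 10 mm thick and 20 mm deep, clear for a finger inside and outside; below it the wall slopes inward. A firm grip (60 N) holds the tote nearly level
- purple_carton: white and purple medicine carton lying flat, 46 (x) x 74 (y) x 36 (z) mm, 35 g; origin at the centre of its underside; grasp across its 46 mm side
- red_carton: white and red medicine carton lying flat, 55 (x) x 85 (y) x 20 (z) mm, 35 g; origin at the centre of its underside; grasp across its 55 mm side
- green_bottle: white tablet bottle with green cap and green label, 38 mm in diameter, 56 mm high (body up to 46 mm, then the cap, 32 mm in diameter), 70 g, standing; origin at the centre of its underside
- orange_bottle: white tablet bottle with white cap and orange label, 45 mm in diameter, 70 mm high (body up to 57 mm, then the cap, 38 mm in diameter), 80 g, standing; origin at the centre of its underside
- dose_set: bystander: filled set of dose cups (green, white, red, red lid) standing loose at the back of the work area, 66 mm in diameter, 93 mm high; origin at the centre of its underside; leave alone
- green_cup: bystander: empty green dose cup with a finger tab, 62 x 77 mm, 44 mm high, standing loose at the back of the work area; origin at the centre of its underside; leave alone

How it is judged:
On the way, in this order (a step that is already met when the one before it is completed fails the run):
1. both cartons lie flat in the blue tote (x of purple_carton in the frame of blue_tote between -0.085 and 0.085 m and y of purple_carton in the frame of blue_tote between -0.05 and 0.05 m and z of purple_carton in the frame of blue_tote between -0.003 and 0.012 m and angle between each of purple_carton, red_carton's own z axis and vertical below 0.15 rad and x of red_carton in the frame of blue_tote between -0.085 and 0.085 m and y of red_carton in the frame of blue_tote between -0.05 and 0.05 m and z of red_carton in the frame of blue_tote between -0.003 and 0.012 m), for 0.2 s.
2. the yellow tote stands on the blue tote's seats, level, not nested and let go, over the cartons (all of step 1 and z of yellow_tote in the frame of blue_tote between 0.051 and 0.061 m and horizontal distance between yellow_tote and blue_tote below 0.012 m and angle between the x axis of yellow_tote and the x axis of blue_tote, either way round below 0.12 rad and angle between each of yellow_tote, blue_tote's own z axis and vertical below 0.05 rad and contact force between the fingers and yellow_tote below 0.3 N), for 0.2 s.
3. both bottles stand upright on the floor of the stacked yellow tote (z of yellow_tote in the frame of blue_tote between 0.051 and 0.061 m and horizontal distance between yellow_tote and blue_tote below 0.012 m and angle between the x axis of yellow_tote and the x axis of blue_tote, either way round below 0.12 rad and angle between each of yellow_tote, blue_tote's own z axis and vertical below 0.05 rad and x of green_bottle in the frame of yellow_tote between -0.09 and 0.09 m and y of green_bottle in the frame of yellow_tote between -0.055 and 0.055 m and z of green_bottle in the frame of yellow_tote between -0.003 and 0.012 m and angle between each of green_bottle, orange_bottle's own z axis and vertical below 0.15 rad and x of orange_bottle in the frame of yellow_tote between -0.09 and 0.09 m and y of orange_bottle in the frame of yellow_tote between -0.055 and 0.055 m and z of orange_bottle in the frame of yellow_tote between -0.003 and 0.012 m), for 0.2 s.
At the end, for the whole second after the job is handed in: Both cartons flat (0.15 rad) on the blue tote's floor; yellow tote stacked on the blue: underside 51 to 61 mm above the blue one's, centres within 12 mm, parallel within 0.12 rad, level within 0.05 rad; both bottles upright (0.15 rad) on the yellow tote's floor; all at rest (all of step 1 and all of step 3 and linear speed of each of purple_carton, red_carton, green_bottle, orange_bottle, yellow_tote, blue_tote below 0.02 m/s); the robot touches nothing.
It fails at once if the filled dose-cup set at the back was moved by more than 25 mm (distance of dose_set from where it was at the start of the episode above 0.025 m).
It fails at once if the empty green cup at the back was moved by more than 25 mm (distance of green_cup from where it was at the start of the episode above 0.025 m).
It also fails if it takes over 128 s, if anything falls off the work surface, if the arm or the gripper's body presses on something with over 40 N, if the wrist force passes 120 N, or if a joint passes its speed limit or range.

## Robot

A 6-joint arm with a two-finger parallel gripper is mounted at the origin on a cart in front of the work surface, level with it; the furniture and walls round the work are solid. World frame = base frame: x ahead of the robot, y to its left, z up, the work surface at z = 0. Lengths are in m, angles in rad, forces in N, time in s.
With the tool pointing down it reaches from about 0.35 to 0.975 m from the base axis. Payload 4.9 kg.
Tool frame: the origin (TCP) lies at the very end of the fingers, on their centre line; the grasp point (between the pads) lies 19 mm behind it; z points along the fingers, y is the line along which they close (so a half turn about z gives the same grasp; the last joint's range is limited). The gripper opens to 85 mm and grips with 20 to 120 N. Pads are 22 mm wide; open, the fingers measure 114 mm over their backs; the gripper's body (76 mm by 85 mm) begins 54 mm behind the grasp point. The pads swing forward as they close: fully open they stand 13 mm farther back than shut.
Start: joints at [-1.412, 0.053, 1.613, -0, 1.476, -0.119], TCP at [0.171, -0.601, 0.231] pointing down, gripper open.
Joint ranges: [-3.01, 3.01], [-1.01, 2.22], [0.06, 2.58], [-1.02, 4.17], [0.09, 2.62], [-3.14, 3.14]. Speed limits (rad/s): [2.57, 2.57, 3.14, 3.14, 3.14, 3.14].

## Interface

Orientations are given as a rotation vector (axis times angle).
In Python, from station import get_obs, optics, ctrl gives the robot as it stands.
- The arm moves only by the shell command python3 -m pendant 'ROWS' [FORCE]. ROWS is JSON, a list of rows, each a list of 3 entries, a list of its own where there are three numbers: the shift along the tool's x, y, z in mm, then the turn, a rotation vector about the tool's x, y, z in rad, then the opening, from 0 (shut) to 1 (fully open). A call has 1 to 12 rows; each row shifts and turns the commanded pose from where the row before left it, along the tool's axes as they then stand; what a row does not reach is not made up. A row lasts 1/12 s, in which the tool goes at most 41.7 mm and 7.16 degrees, less where a joint would pass 70% of its speed; a pose out of reach is approached as far as the arm can. A call is refused whole if a number of a shift passes 41.7 or a number of a turn 0.125, either way. A call with a gripper value outside its range is refused whole. The fingers move at their own pace and stop on an object; FORCE is the grip in N (left out, the last holds). Time passes only in rows, so rows that do not move let the fingers close. It gives the time, the measured TCP pose, the force, the opening and the grip force at its end, in the units of the state.
- get_obs(): the state, without advancing time (a new reading comes with each control period).
- optics.get_image(name): name is "side" or "top" or "wrist"; returns the picture (480x640x3 uint8, red, green, blue); there is no depth.
- optics.camera_model(name): a dict with "fx", "fy", "cx", "cy" (pixels), "distortion" ([k1, k2, p1, p2, k3] as OpenCV has them; the pictures are not rectified), "cam_to_world" (4x4, takes a point from camera to world coordinates). Camera axes: x right, y up, looking along -z (the intrinsics and any distortion apply to the point x, -y, -z); pixel columns grow to the right and rows downward; lengths in m; the calibration is good to about 2 mm. A picture is of the moment at which its call begins: read the wrist's pose just before it. camera_model takes no time and is no camera call; for the wrist camera it gives the pose at the moment of the call.
- ctrl.finish_job(): hands the job in; it is judged then, once.
The state is a dict: "t": time; "q": joint angles; "dq": joint speeds; "effort": joint torques, N m; "tool_pos": TCP position; "tool_rot": TCP orientation; "contact_force": force on the tool from outside, world axes, zero at the start; "wrist_torque": the same for the moment, N m; "opening": finger opening in m; "grip_force": force on a finger pad.
Only numpy, scipy, OpenCV 4.12 (cv2) and the standard library are available. Lean on these libraries where they do the work, as an engineer would, in place of code of your own. Each camera call takes 0.05 s, during which the arm holds its last target. There are 200 camera calls.

## Working session

There is one attempt and no reset: what is moved stays moved. The work goes in short steps, Python scripts to look and compute and a shell command to move; the robot and the scene stay as the last step left them, time stands still between calls to the robot, and variables do not carry over. Pictures are saved under pics/ and viewed, at most 18 in all, crops included, and the job is handed in when it is done.

```bash
ls; mkdir -p pics
cat > h.py <<'E'
import numpy as np, cv2
from station import get_obs, optics, ctrl
from scipy.spatial.transform import Rotation as R
def K(m): return np.array([[m['fx'],0,m['cx']],[0,m['fy'],m['cy']],[0,0,1.]]), np.array(m['distortion'],float)
def px2w(name,uv,z,m=None):
    m=m or optics.camera_model(name); k,d=K(m); T=np.array(m['cam_to_world'])
    p=cv2.undistortPoints(np.array(uv,float).reshape(-1,1,2),k,d).reshape(-1,2)
    r=np.c_[p[:,0],-p[:,1],-np.ones(len(p))]@T[:3,:3].T
    s=(z-T[2,3])/r[:,2]
    return T[:3,3]+s[:,None]*r
def snap(name,fn):
    im=optics.get_image(name); cv2.imwrite(fn,im[:,:,::-1]); return im
E
python3 - <<'E'
from h import *
snap('top','pics/top0.png');snap('side','pics/side0.png')
for n in('top','side','wrist'):
    m=optics.camera_model(n);print(n,m['fx'],m['distortion'],np.round(m['cam_to_world'],3).tolist())
o=get_obs();print(o['tool_pos'],o['tool_rot'],R.from_rotvec(o['tool_rot']).as_matrix().round(2).tolist())
E
```

```text
pics
top 497.51493673911324 [0.01152289 0.         0.         0.         0.        ] [[-0.029, 0.99, -0.14, 0.423], [-0.999, -0.031, -0.013, 0.047], [-0.017, 0.139, 0.99, 1.103], [0.0, 0.0, 0.0, 1.0]]
side 445.3996514363613 [0.02857982 0.         0.         0.         0.        ] [[-0.851, 0.31, -0.424, 0.099], [-0.525, -0.482, 0.701, 0.827], [0.013, 0.819, 0.573, 0.721], [0.0, 0.0, 0.0, 1.0]]
wrist 413.51724520323336 [-0.07234629  0.          0.          0.          0.        ] [[0.274, 0.913, 0.301, 0.248], [-0.962, 0.261, 0.084, -0.579], [-0.002, -0.312, 0.95, 0.373], [0.0, 0.0, 0.0, 1.0]]
[ 0.1713201  -0.60048295  0.23017319] [-3.10948081e+00 -4.34799152e-01  6.71880999e-05] [[0.96, 0.27, -0.0], [0.27, -0.96, 0.0], [0.0, -0.0, -1.0]]
```

View pics/top0.png

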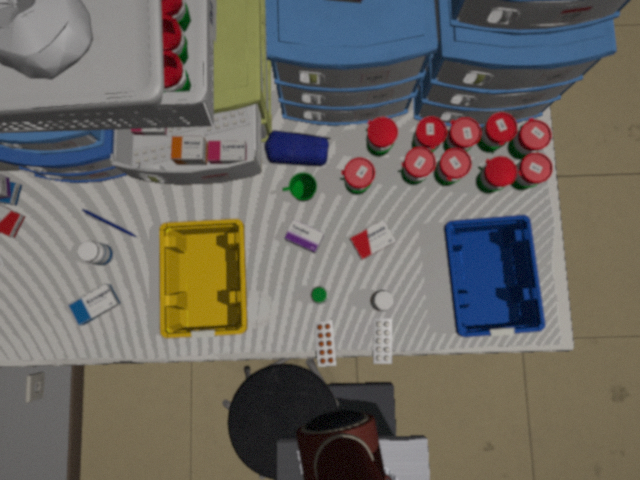

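View pics/side0.png

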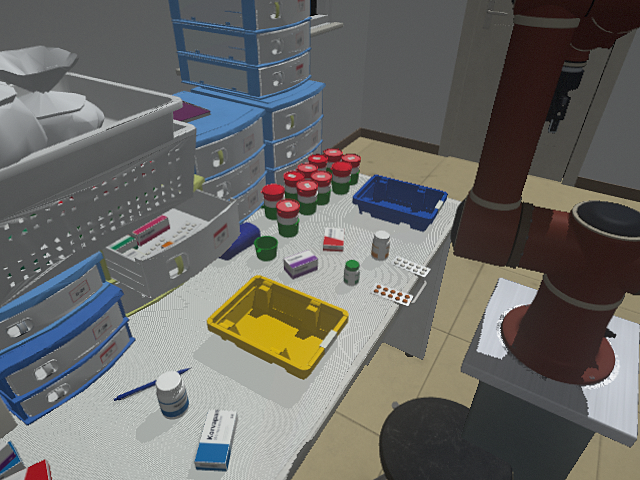

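The top view has image up as world +x and image right as −y. It shows yellow at (203,277), blue at (497,275), purple at (304,236), red at (373,240), green bottle at (319,295), orange bottle at (382,300). Both label clips are on the near side. The dose set is at (359,175) and the green cup at (300,187).

Run:
```python
from h import *
im=cv2.imread('pics/top0.png'); hsv=cv2.cvtColor(im,cv2.COLOR_BGR2HSV); m=optics.camera_model('top')
def blob(lo,hi,box,z,name,sz=None):
    x0,y0,x1,y1=box; M=np.zeros(im.shape[:2],np.uint8)
    M[y0:y1,x0:x1]=cv2.inRange(hsv,lo,hi)[y0:y1,x0:x1]
    cs,_=cv2.findContours(M,cv2.RETR_EXTERNAL,cv2.CHAIN_APPROX_NONE)
    c=max(cs,key=cv2.contourArea).reshape(-1,2)
    w=px2w('top',c,z,m)[:,:2]
    r=cv2.minAreaRect((w*1000).astype(np.float32)); 
    print(name,'px area',cv2.contourArea(c),'rect mm',np.round(r[0],1),np.round(r[1],1),round(r[2],1)); print(cv2.boxPoints(r).round().tolist())
blob((18,100,60),(35,255,255),(150,205,255,345),.062,'yellow')
blob((100,120,30),(130,255,255),(435,205,560,345),.062,'blue')
blob((120,60,40),(165,255,255),(280,215,330,255),.02,'purple part')
blob((0,120,60),(8,255,255),(345,222,400,262),.01,'red part')
blob((40,80,30),(85,255,255),(305,280,335,310),.056,'green cap')
blob((0,0,120),(179,60,255),(368,288,394,304),.07,'orange cap')
big=cv2.resize(im[205:325,275:410],None,fx=5.5,fy=4.9,interpolation=cv2.INTER_CUBIC); cv2.imwrite('pics/mid.png',big)
```

```text
yellow px area 9577.0 rect mm [499.2 303.5] [242.6 181.9] 1.4
[[376.0, 392.0], [380.0, 210.0], [623.0, 216.0], [618.0, 397.0]]
blue px area 9616.5 rect mm [ 485.7 -303.9] [239.6 179. ] 2.8
[[362.0, -220.0], [370.0, -399.0], [610.0, -387.0], [601.0, -209.0]]
purple part px area 217.0 rect mm [573.9  96.6] [73.2 17. ] 63.3
[[550.0, 68.0], [565.0, 60.0], [598.0, 126.0], [583.0, 133.0]]
red part px area 0.5 rect mm [539.8 -48.7] [1.6 6.3] 43.1
[[537.0, -47.0], [541.0, -52.0], [542.0, -51.0], [538.0, -46.0]]
green cap px area 155.0 rect mm [455.6  60.7] [27.2 31.2] 88.3
[[440.0, 48.0], [471.0, 47.0], [472.0, 74.0], [440.0, 75.0]]
orange cap px area 286.0 rect mm [449.3 -67.1] [51.9 30.7] 88.3
[[433.0, -93.0], [464.0, -93.0], [465.0, -42.0], [435.0, -41.0]]
```

View pics/mid.png

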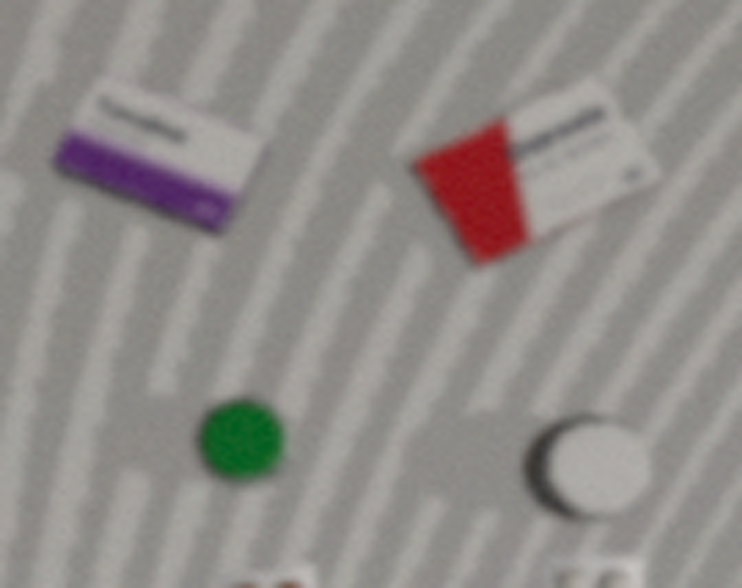

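The crop shows purple's top corners at about (103,78), (265,147), (222,235), (55,165), and red's at (412,162), (598,78), (662,172), (480,265). The green cap is at (241,439) and the orange cap at (597,467).

```bash
cat >> h.py <<'E'
def rows(p,yaw,op=None):
    """shift in current (down-pointing) tool axes to reach world p, and turn about tool z"""
    o=get_obs(); M=R.from_rotvec(o['tool_rot']).as_matrix(); y=np.arctan2(M[1,0],M[0,0])
    d=(np.array(p)-o['tool_pos'])*1000
    dy=(yaw-y+np.pi)%(2*np.pi)-np.pi
    print('now',np.round(o['tool_pos'],4),'yaw',round(y,3),'tilt',np.round(M[:,2],3),'t',round(o['t'],2),'| shift tool',np.round(M.T@d,1),'turn z',round(-dy,3))
E
python3 - <<'E'
from h import *
f=lambda p:np.c_[np.array(p)[:,0]/5.5+275,np.array(p)[:,1]/4.9+205]
for n,p,z in(('purple',[(103,78),(265,147),(222,235),(55,165)],.036),('red',[(412,162),(598,78),(662,172),(480,265)],.02),('green',[(241,439)],.056),('orange',[(597,467)],.07)):
    w=px2w('top',f(p),z); c=w.mean(0); s=''
    if len(w)>1:
        e=w[1]-w[0]+w[2]-w[3]; g=w[3]-w[0]+w[2]-w[1]; s=(np.linalg.norm(e)/2,np.linalg.norm(g)/2,'long axis deg',np.degrees(np.arctan2(e[1],e[0])),np.degrees(np.arctan2(g[1],g[0])))
    print(n,c.round(4),s)
rows((.585,.02,.30),0)
E
```

```text
purple [0.5813 0.088  0.036 ] (np.float64(0.07211559054406018), np.float64(0.04295828378601549), 'long axis deg', np.float64(-117.35231246799071), np.float64(153.82343211554695))
red [ 0.5731 -0.0616  0.02  ] (np.float64(0.08391727658537955), np.float64(0.05140493541134306), 'long axis deg', np.float64(-63.34451224998893), np.float64(-151.8359852403913))
green [0.4553 0.06   0.056 ] 
orange [ 0.4393 -0.0728  0.07  ] 
now [ 0.1713 -0.6005  0.2302] yaw 0.278 tilt [-0.     0.002 -1.   ] t 0.1 | shift tool [ 568.  -483.3  -68.8] turn z 0.278
```

```bash
python3 -m pendant '[[[28,-24,-6],[0,0,0],1],[[28,-24,-6],[0,0,0],1],[[28,-24,-6],[0,0,0],1],[[28,-24,-6],[0,0,0],1],[[28,-24,-6],[0,0,0],1],[[28,-24,-6],[0,0,0],1],[[28,-24,-6],[0,0,0],1],[[28,-24,-6],[0,0,0],1],[[28,-24,0],[0,0,0],1],[[28,-24,0],[0,0,0],1]]' 40
python3 -m pendant '[[[28,-24,0],[0,0,0],1],[[28,-24,0],[0,0,0],1],[[28,-24,0],[0,0,0],1],[[28,-24,0],[0,0,0],1],[[28,-24,0],[0,0,0],1],[[28,-24,0],[0,0,0],1],[[28,-24,0],[0,0,0],1],[[28,-24,0],[0,0,0],1],[[28,-24,0],[0,0,0],1],[[28,-24,0],[0,0,0],1]]'
python3 -m pendant '[[[0,0,0],[0,0,-0.12],1],[[0,0,0],[0,0,-0.12],1],[[0,0,0],[0,0,-0.12],1],[[0,0,0],[0,0,-0.12],1],[[0,0,0],[0,0,-0.12],1],[[0,0,0],[0,0,-0.12],1],[[0,0,0],[0,0,-0.12],1],[[0,0,0],[0,0,0],1],[[0,0,0],[0,0,0],1]]'
python3 - <<'E'
from h import *
print(get_obs()['q'])
rows((.5813,.088,.20),np.radians(63.8))
snap('wrist','pics/w1.png')
E
```

```text
t: 0.93
tool_pos: [0.3755, -0.2918, 0.2795]
tool_rot: [3.111, 0.434, 0.001]
contact_force: [0.6, 0.2, -0.4]
opening: 0.0854
grip_force: 0.0
t: 1.77
tool_pos: [0.5788, 0.016, 0.2787]
tool_rot: [-3.111, -0.436, 0.001]
contact_force: [0.1, -0.6, 0.7]
opening: 0.0854
grip_force: 0.0
t: 2.52
tool_pos: [0.5781, 0.0142, 0.2788]
tool_rot: [-2.666, -1.662, 0.001]
contact_force: [-0.6, -0.1, 0.1]
opening: 0.0854
grip_force: 0.0
[-1.04155206e-01 -8.14941430e-02  1.66710961e+00  1.10579567e-05
  1.55688968e+00  3.51856205e-01]
now [0.5781 0.0142 0.2788] yaw 1.115 tilt [-0.001  0.    -1.   ] t 2.52 | shift tool [ 67.7 -29.5  78.8] turn z 0.001
```

View pics/w1.png

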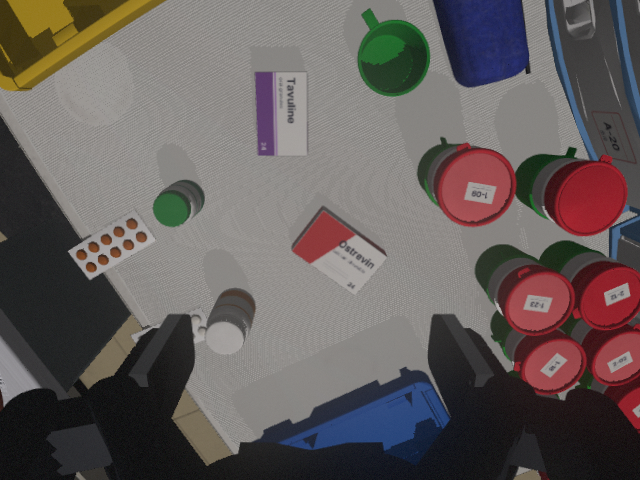

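The wrist view shows the purple top at (256,72), (307,71), (307,156), (257,156) and the red at (325,207), (386,254), (358,293), (292,245). The green cap is at (170,209), the orange cap at (226,337) and the dose-set lid at (475,185).

Run:
```python
from h import *
for n,p,z in(('purple',[(256,72),(307,71),(307,156),(257,156)],.036),('red',[(325,207),(386,254),(358,293),(292,245)],.02),('green',[(170,209)],.056),('orange',[(226,337)],.07),('dose',[(478,185)],.093),('cup',[(394,58)],.044)):
    w=px2w('wrist',p,z); c=w.mean(0); s=''
    if len(w)>1:
        e=w[1]-w[0]+w[2]-w[3]; g=w[3]-w[0]+w[2]-w[1]; s=(np.linalg.norm(e)/2,np.linalg.norm(g)/2,np.degrees(np.arctan2(e[1],e[0])),np.degrees(np.arctan2(g[1],g[0])))
    print(n,c.round(4),np.round(s,4) if s else '')
```

```text
purple [0.5842 0.0872 0.036 ] [ 4.55000e-02  7.39000e-02 -2.57568e+01 -1.16842e+02]
red [ 0.5757 -0.0598  0.02  ] [ 8.500000e-02  5.230000e-02 -6.412130e+01 -1.518355e+02]
green [0.4554 0.0588 0.056 ] 
orange [ 0.4416 -0.0744  0.07  ] 
dose [ 0.7068 -0.0313  0.093 ] 
cup [0.6926 0.0873 0.044 ]
```

```bash
python3 -m pendant '[[[34,-14,0],[0,0,0],1],[[34,-14,30],[0,0,0],1],[[0,0,40],[0,0,0],1],[[0,0,40],[0,0,0],1],[[0,0,40],[0,0,0],1],[[0,0,40],[0,0,0],1],[[0,0,30],[0,0,0],1],[[0,0,20],[0,0,0],1],[[0,0,15],[0,0,0],1],[[0,0,10],[0,0,0],1],[[0,0,0],[0,0,0],1],[[0,0,0],[0,0,0],1]]' 30
python3 - <<'E'
from h import *
rows((.583,.0875,.010),1.119)
E
```

```text
t: 3.57
tool_pos: [0.5827, 0.0831, 0.018]
tool_rot: [-2.664, -1.665, 0.0]
contact_force: [-0.2, -0.8, 1.0]
opening: 0.0857
grip_force: 0.0
now [0.5827 0.0831 0.018 ] yaw 1.117 tilt [-0.  0. -1.] t 3.57 | shift tool [ 4.1 -1.6  8. ] turn z -0.002
```

```bash
python3 -m pendant '[[[4,-2,8],[0,0,0],1],[[0,0,0],[0,0,0],0.3],[[0,0,0],[0,0,0],0.3],[[0,0,0],[0,0,0],0.3],[[0,0,0],[0,0,0],0.3],[[0,0,0],[0,0,0],0.3],[[0,0,0],[0,0,0],0.3]]' 30
python3 -m pendant '[[[0,0,-15],[0,0,0],0.3],[[0,0,-40],[0,0,0],0.3],[[0,0,-40],[0,0,0],0.3],[[0,0,-40],[0,0,0],0.3],[[0,0,-40],[0,0,0],0.3],[[0,0,-40],[0,0,0],0.3],[[0,0,-30],[0,0,0],0.3],[[0,0,0],[0,0,-0.12],0.3],[[0,0,0],[0,0,-0.12],0.3],[[0,0,0],[0,0,-0.12],0.3],[[0,0,0],[0,0,-0.12],0.3]]'
python3 - <<'E'
from h import *
rows((.444,-.306,.25),np.pi/2+.045)
E
```

```text
t: 4.15
tool_pos: [0.5833, 0.0876, 0.0108]
tool_rot: [2.663, 1.665, 0.002]
contact_force: [0.6, -0.1, 2.2]
opening: 0.045
grip_force: 32.8
t: 5.07
tool_pos: [0.5824, 0.0874, 0.2549]
tool_rot: [-2.185, -2.258, 0.0]
contact_force: [-0.5, 0.1, -0.1]
opening: 0.0452
grip_force: 32.5
now [0.5824 0.0874 0.2549] yaw 1.604 tilt [-0. -0. -1.] t 5.07 | shift tool [-388.7 -151.2    5. ] turn z -0.012
```

```bash
python3 -m pendant '[[[-36,-14,0],[0,0,-0.012],0.3],[[-36,-14,0],[0,0,0],0.3],[[-36,-14,0],[0,0,0],0.3],[[-36,-14,0],[0,0,0],0.3],[[-36,-14,0],[0,0,0],0.3],[[-36,-14,0],[0,0,0],0.3],[[-36,-14,0],[0,0,0],0.3],[[-36,-14,0],[0,0,0],0.3],[[-36,-14,0],[0,0,0],0.3],[[-36,-14,0],[0,0,0],0.3],[[-20,-8,0],[0,0,0],0.3],[[0,0,0],[0,0,0],0.3]]'
python3 - <<'E'
from h import *
rows((.444,-.306,.25),np.pi/2+.045)
snap('wrist','pics/w2.png')
np.save('w2.npy',optics.camera_model('wrist')['cam_to_world'])
E
```

```text
t: 6.07
tool_pos: [0.4472, -0.3013, 0.2545]
tool_rot: [-2.184, -2.258, 0.002]
contact_force: [-0.8, 0.2, -1.3]
opening: 0.0451
grip_force: 32.5
now [ 0.4472 -0.3013  0.2545] yaw 1.604 tilt [-0.001 -0.001 -1.   ] t 6.07 | shift tool [-4.6 -3.3  4.5] turn z -0.011
```

View pics/w2.png

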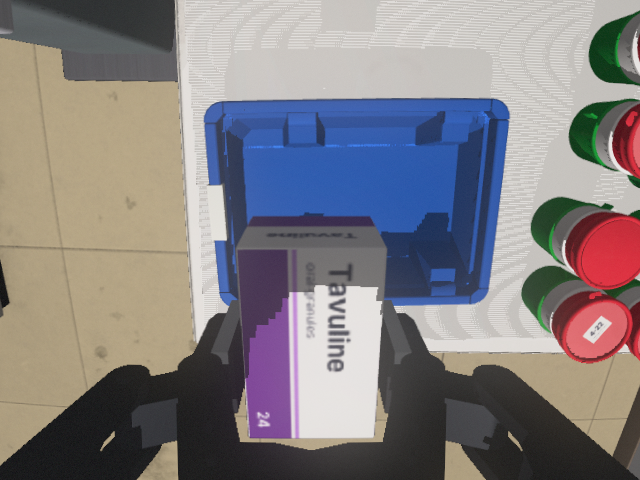

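The blue rim's outer corners are at about (205,101), (508,99), (490,304) and (221,304). The label clip is at the left, and the carton is held squarely.

Run:
```python
from h import *
w=px2w('wrist',[(205,101),(508,99),(490,304),(221,304)],.062); print(w.round(4).tolist())
e=(w[1]-w[0]+w[2]-w[3])/2; g=(w[0]-w[3]+w[1]-w[2])/2
print(w.mean(0),np.linalg.norm(e),np.linalg.norm(g),np.degrees(np.arctan2(e[1],e[0])),np.degrees(np.arctan2(-g[0],g[1])))
```

```text
[[0.362, -0.2213, 0.062], [0.5994, -0.2101, 0.062], [0.6146, -0.3886, 0.062], [0.3692, -0.3967, 0.062]]
[ 0.48628644 -0.30418255  0.062     ] 0.24160076663683352 0.17723457505825427 2.2868278867617082 3.634582944599078
```

```bash
python3 -m pendant '[[[-5,-1,0],[0,0,-0.016],0.3],[[0,0,40],[0,0,0],0.3],[[0,0,40],[0,0,0],0.3],[[0,0,40],[0,0,0],0.3],[[0,0,40],[0,0,0],0.3],[[0,0,30],[0,0,0],0.3],[[0,0,20],[0,0,0],0.3],[[0,0,10],[0,0,0],0.3],[[0,0,0],[0,0,0],0.3],[[0,0,0],[0,0,0],0.3]]'
python3 - <<'E'
from h import *
rows((.446,-.306,.0145),1.62)
E
```

```text
t: 6.95
tool_pos: [0.4489, -0.3025, 0.0356]
tool_rot: [2.157, 2.283, 0.0]
contact_force: [1.4, -0.1, 0.3]
opening: 0.0454
grip_force: 32.5
now [ 0.4489 -0.3025  0.0356] yaw 1.627 tilt [ 0. -0. -1.] t 6.95 | shift tool [-3.4 -3.1 21.1] turn z 0.007
```

```bash
python3 -m pendant '[[[-3,-3,10],[0,0,0.007],0.3],[[0,0,7],[0,0,0],0.3],[[0,0,3.5],[0,0,0],0.3],[[0,0,0],[0,0,0],0.3],[[0,0,0],[0,0,0],0.3]]'
python3 -m pendant '[[[0,0,0],[0,0,0],0.7],[[0,0,0],[0,0,0],0.7],[[0,0,0],[0,0,0],0.7],[[0,0,-15],[0,0,0],0.7],[[0,0,-40],[0,0,0],0.7],[[0,0,-40],[0,0,0],0.7],[[0,0,-40],[0,0,0],1],[[0,0,-40],[0,0,0],1],[[0,0,-30],[0,0,0],1],[[0,0,0],[0,0,-0.12],1],[[0,0,0],[0,0,-0.12],1],[[0,0,0],[0,0,-0.12],1]]'
python3 - <<'E'
from h import *
snap('wrist','pics/w3.png')
rows((.5745,-.0605,.20),np.radians(117))
E
```

```text
t: 7.37
tool_pos: [0.4454, -0.3061, 0.0146]
tool_rot: [2.168, 2.274, 0.0]
contact_force: [0.2, 1.2, 0.3]
opening: 0.0455
grip_force: 32.5
t: 8.37
tool_pos: [0.4458, -0.3063, 0.221]
tool_rot: [1.716, 2.628, -0.001]
contact_force: [-0.2, -0.7, -1.1]
opening: 0.0856
grip_force: 0.0
now [ 0.4456 -0.3061  0.2203] yaw 1.988 tilt [ 0.001 -0.001 -1.   ] t 8.42 | shift tool [172.2 217.4  20.2] turn z -0.054
```

View pics/w3.png

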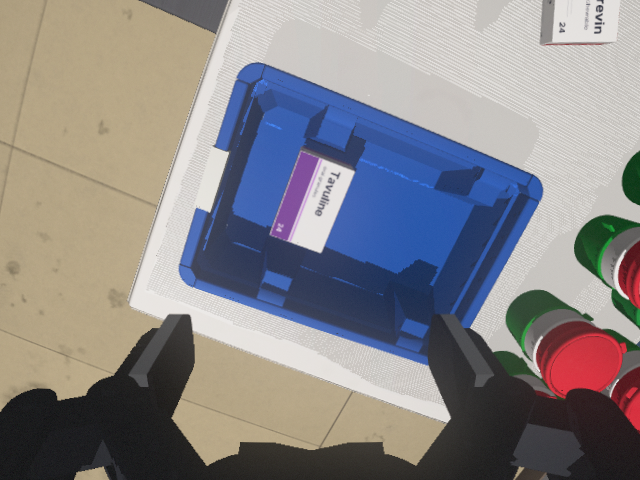

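The purple carton lies flat in the blue tote, its face at about (313,200), between the pillar at the label end and the middle. Next is red.

```bash
python3 -m pendant '[[[24.6,31,0],[0,0,-0.054],1],[[26.3,29.7,0],[0,0,0],1],[[26.3,29.7,0],[0,0,0],1],[[26.3,29.7,0],[0,0,0],1],[[26.3,29.7,0],[0,0,0],1],[[26.3,29.7,0],[0,0,0],1],[[26.3,29.7,0],[0,0,0],1],[[0,0,30],[0,0,0],1],[[0,0,40],[0,0,0],1],[[0,0,40],[0,0,0],1],[[0,0,30],[0,0,0],1],[[0,0,0],[0,0,0],1]]' 30
python3 - <<'E'
from h import *
rows((.5745,-.0605,.003),np.radians(117))
im=snap('wrist','pics/w4.png')
hsv=cv2.cvtColor(im,cv2.COLOR_RGB2HSV)
E
```

```text
t: 9.42
tool_pos: [0.5475, -0.0489, 0.0715]
tool_rot: [-1.649, -2.658, 0.007]
contact_force: [-0.8, 0.1, -0.7]
opening: 0.085
grip_force: 0.0
now [ 0.5475 -0.0489  0.0715] yaw 2.031 tilt [-0.014  0.003 -1.   ] t 9.42 | shift tool [-23.   19.8  68.1] turn z -0.011
```

View pics/w4.png

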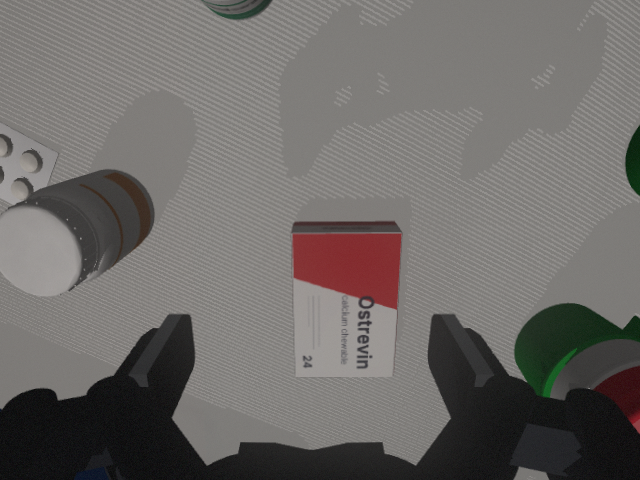

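The red carton is centred ahead of the fingers, with its top corners at (293,233), (401,233), (394,377), (295,377). The dose set is at the right, clear of the fingers.

Run:
```python
from h import *
w=px2w('wrist',[(293,233),(401,233),(394,377),(295,377)],.02)
e=(w[1]-w[0]+w[2]-w[3])/2; g=(w[3]-w[0]+w[2]-w[1])/2
c=w.mean(0);print(c,np.linalg.norm(e),np.linalg.norm(g),np.degrees(np.arctan2(e[1],e[0])),np.degrees(np.arctan2(g[1],g[0])))
rows((c[0],c[1],.003),np.radians(117))
```

```text
[ 0.57735301 -0.06510064  0.02      ] 0.055530101322027084 0.08626433169262943 26.473437920935005 -62.91496700411694
now [ 0.55   -0.0496  0.0754] yaw 2.031 tilt [-0.009  0.002 -1.   ] t 9.47 | shift tool [-26.5  18.1  72.2] turn z -0.011
```

```bash
python3 -m pendant '[[[-12,9,10],[0,0,-0.011],1],[[-12,9,10],[0,0,0],1],[[0,0,10],[0,0,0],1],[[0,0,0],[0,0,0],1],[[0,0,0],[0,0,0],1],[[0,0,0],[0,0,0],1]]'
python3 - <<'E'
from h import *
rows((.576,-.063,.003),np.radians(117))
E
```

```text
t: 9.97
tool_pos: [0.5804, -0.0636, 0.0508]
tool_rot: [1.639, 2.679, 0.001]
contact_force: [0.2, -0.0, 0.6]
opening: 0.0856
grip_force: 0.0
now [ 0.5804 -0.0636  0.0508] yaw 2.044 tilt [ 0.001 -0.    -1.   ] t 9.97 | shift tool [ 2.6 -3.7 47.8] turn z 0.002
```

```bash
python3 -m pendant '[[[2.5,-3.5,20],[0,0,0],1],[[0,0,15],[0,0,0],1],[[0,0,12],[0,0,0],1],[[0,0,0],[0,0,0],1],[[0,0,0],[0,0,0],0.4],[[0,0,0],[0,0,0],0.4],[[0,0,0],[0,0,0],0.4],[[0,0,0],[0,0,0],0.4],[[0,0,0],[0,0,0],0.4],[[0,0,0],[0,0,0],0.4]]' 30
python3 -m pendant '[[[0,0,-15],[0,0,0],0.4],[[0,0,-40],[0,0,0],0.4],[[0,0,-40],[0,0,0],0.4],[[0,0,-40],[0,0,0],0.4],[[0,0,-40],[0,0,0],0.4],[[0,0,-30],[0,0,0],0.4],[[0,0,0],[0,0,0.12],0.4],[[0,0,0],[0,0,0.12],0.4],[[0,0,0],[0,0,0.12],0.4],[[0,0,0],[0,0,0.06],0.4],[[0,0,0],[0,0,0],0.4]]'
python3 - <<'E'
from h import *
c,s=np.cos(.049),np.sin(.049)
rows((.486+.032*c,-.304+.032*s,.20),1.62)
E
```

```text
t: 10.8
tool_pos: [0.5772, -0.0634, 0.0041]
tool_rot: [1.638, 2.678, 0.001]
contact_force: [0.0, -0.3, 5.7]
opening: 0.0539
grip_force: 33.5
t: 11.72
tool_pos: [0.5756, -0.063, 0.2071]
tool_rot: [-2.162, -2.278, 0.0]
contact_force: [0.2, 0.3, -0.5]
opening: 0.0541
grip_force: 32.8
now [ 0.5756 -0.063   0.2071] yaw 1.623 tilt [-0.001  0.    -1.   ] t 11.72 | shift tool [-236.1  -70.     7.1] turn z 0.003
```

```bash
python3 -m pendant '[[[-20,-6,0],[0,0,0],0.4],[[-30,-9,0],[0,0,0],0.4],[[-30,-9,0],[0,0,0],0.4],[[-30,-9,0],[0,0,0],0.4],[[-30,-9,0],[0,0,0],0.4],[[-30,-9,0],[0,0,0],0.4],[[-30,-9,0],[0,0,0],0.4],[[-20,-6,0],[0,0,0],0.4],[[-15,-4,0],[0,0,0],0.4],[[0,0,30],[0,0,0],0.4],[[0,0,0],[0,0,0],0.4],[[0,0,0],[0,0,0],0.4]]'
python3 - <<'E'
from h import *
c,s=np.cos(.049),np.sin(.049)
rows((.486+.032*c,-.304+.032*s,.0085),1.62)
E
```

```text
t: 12.72
tool_pos: [0.5172, -0.3002, 0.175]
tool_rot: [-2.157, -2.276, 0.0]
contact_force: [0.3, -0.6, -0.4]
opening: 0.0546
grip_force: 32.8
now [ 0.5172 -0.3002  0.175 ] yaw 1.625 tilt [-0.004  0.004 -1.   ] t 12.72 | shift tool [ -2.9   1.4 166.5] turn z 0.005
```

```bash
python3 -m pendant '[[[-2.5,1,40],[0,0,0.005],0.4],[[0,0,40],[0,0,0],0.4],[[0,0,35],[0,0,0],0.4],[[0,0,25],[0,0,0],0.4],[[0,0,10],[0,0,0],0.4],[[0,0,0],[0,0,0],0.4],[[0,0,0],[0,0,0],0.4]]'
python3 - <<'E'
from h import *
c,s=np.cos(.049),np.sin(.049)
rows((.486+.032*c,-.304+.032*s,.008),1.62)
E
```

```text
t: 13.3
tool_pos: [0.5206, -0.304, 0.0289]
tool_rot: [2.165, 2.274, 0.0]
contact_force: [0.6, 0.6, 0.8]
opening: 0.0541
grip_force: 32.8
now [ 0.5206 -0.304   0.0289] yaw 1.62 tilt [ 0.001 -0.001 -1.   ] t 13.3 | shift tool [ 1.7 -2.6 20.9] turn z -0.0
```

```bash
python3 -m pendant '[[[1.5,-2.5,10],[0,0,0],0.4],[[0,0,8],[0,0,0],0.4],[[0,0,3],[0,0,0],0.4],[[0,0,0],[0,0,0],0.4],[[0,0,0],[0,0,0],0.75],[[0,0,0],[0,0,0],0.75],[[0,0,0],[0,0,0],0.75],[[0,0,-15],[0,0,0],0.75],[[0,0,-40],[0,0,0],0.75],[[0,0,-40],[0,0,0],0.75],[[0,0,-40],[0,0,0],0.75],[[0,0,-40],[0,0,0],0.75]]'
python3 -m pendant '[[[0,0,-40],[0,0,0],0.6],[[0,0,0],[0,0,0],0.6],[[0,0,0],[0,0,0],0.6]]'
python3 - <<'E'
from h import *
snap('wrist','pics/w5.png')
rows((.506,.2186,.20),np.pi+.023)
E
```

```text
t: 14.3
tool_pos: [0.5167, -0.3023, 0.1832]
tool_rot: [-2.167, -2.274, 0.0]
contact_force: [0.9, -0.7, -0.3]
opening: 0.064
grip_force: 0.0
t: 14.55
tool_pos: [0.5187, -0.3038, 0.226]
tool_rot: [2.162, 2.268, 0.001]
contact_force: [-0.2, 0.6, -1.9]
opening: 0.0514
grip_force: 0.0
now [ 0.5174 -0.3029  0.2227] yaw 1.619 tilt [ 0.002 -0.002 -1.   ] t 14.6 | shift tool [521.5  13.5  21.9] turn z -1.546
```

View pics/w5.png

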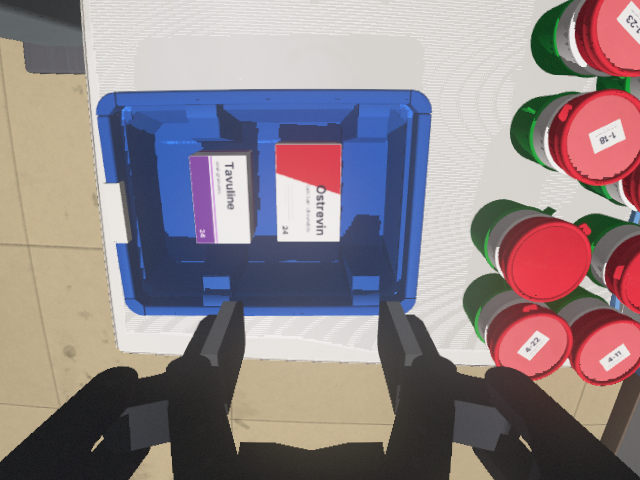

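Both cartons lie flat side by side on the blue floor, at about (222,198) and (308,192). The blue rim corners are at (97,92), (431,90), (413,314), (131,312). Now to the yellow tote.

```bash
python3 - <<'E'
from h import *
w=px2w('wrist',[(97,92),(431,90),(413,314),(131,312)],.062);e=(w[1]-w[0]+w[2]-w[3])/2; g=(w[0]-w[3]+w[1]-w[2])/2
print(w.mean(0),np.linalg.norm(e),np.linalg.norm(g),np.degrees(np.arctan2(e[1],e[0])),np.degrees(np.arctan2(-g[0],g[1])))
E
python3 -m pendant '[[[20,0,0],[0,0,0],0.5],[[35,1,0],[0,0,0],0.5],[[35,1,0],[0,0,0],0.5],[[35,1,0],[0,0,0],0.5],[[35,1,0],[0,0,0],0.5],[[35,1,0],[0,0,0],0.5],[[35,1,0],[0,0,0],0.5],[[35,1,0],[0,0,0],0.5],[[35,1,0],[0,0,0],0.5],[[35,1,0],[0,0,0],0.5],[[35,1,0],[0,0,0],0.5],[[35,1,0],[0,0,0],0.5]]' 60
python3 -m pendant '[[[35,1,0],[0,0,0],0.5],[[35,1,0],[0,0,0],0.5],[[35,1,0],[0,0,0],0.5],[[0,0,0],[0,0,-0.12],0.5],[[0,0,0],[0,0,-0.12],0.5],[[0,0,0],[0,0,-0.12],0.5],[[0,0,0],[0,0,-0.12],0.5],[[0,0,0],[0,0,-0.12],0.5],[[0,0,0],[0,0,-0.12],0.5],[[0,0,0],[0,0,-0.12],0.5],[[0,0,0],[0,0,-0.12],0.5]]'
python3 -m pendant '[[[0,0,0],[0,0,-0.12],0.5],[[0,0,0],[0,0,-0.12],0.5],[[0,0,0],[0,0,-0.12],0.5],[[0,0,0],[0,0,-0.12],0.5],[[0,0,0],[0,0,-0.12],0.5],[[0,0,0],[0,0,0],0.5],[[0,0,0],[0,0,0],0.5]]'
python3 - <<'E'
from h import *
snap('wrist','pics/w6.png');np.save('T6.npy',optics.camera_model('wrist')['cam_to_world'])
rows((.506,.2186,.20),np.pi+.023)
print(get_obs()['q'])
E
```

```text
[ 0.48378388 -0.30399963  0.062     ] 0.23565953308629287 0.17519526403591618 2.5831454387474633 3.109461090447319
t: 15.6
tool_pos: [0.5069, 0.1041, 0.2186]
tool_rot: [-2.165, -2.272, 0.005]
contact_force: [0.8, 0.3, 0.1]
opening: 0.0429
grip_force: 0.0
t: 16.52
tool_pos: [0.5051, 0.2072, 0.2183]
tool_rot: [-0.862, -3.016, 0.004]
contact_force: [0.4, -1.1, 0.5]
opening: 0.0427
grip_force: 0.0
t: 17.1
tool_pos: [0.5055, 0.2073, 0.2192]
tool_rot: [0.054, -3.137, 0.001]
contact_force: [-0.3, -0.2, 0.9]
opening: 0.0427
grip_force: 0.0
now [0.5057 0.2073 0.2196] yaw -3.107 tilt [-0.003 -0.001 -1.   ] t 17.15 | shift tool [-0.7 11.3 19.6] turn z 0.011
[ 2.52860882e-01 -1.25477982e-01  1.80603724e+00  1.45709780e-05
  1.46409796e+00 -1.35230648e+00]
```

View pics/w6.png

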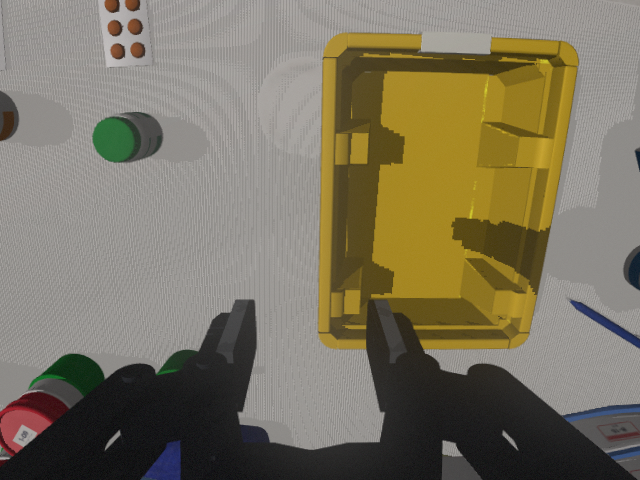

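The yellow rim corners are at (323,34), (579,42), (528,349), (319,347). The label is at the top, toward the robot, and the near long side's rim runs from x≈319 to 332.

Run:
```python
from h import *
w=px2w('wrist',[(323,34),(579,42),(528,349),(319,347)],.062); print(w.round(4).tolist())
e=(w[3]-w[0]+w[2]-w[1])/2; g=(w[1]-w[0]+w[2]-w[3])/2
y=np.arctan2(e[1],e[0]); y2=np.arctan2(-g[0],g[1]); c=w.mean(0)
print(c,np.linalg.norm(e),np.linalg.norm(g),y,y2)
l=px2w('wrist',[(322,80),(320,310)],.062); print('left edge',l.round(4).tolist(),np.arctan2(*(l[1]-l[0])[[1,0]]))
print('mid edge', (w[0]+w[3])/2)
```

```text
[[0.3802, 0.2104, 0.062], [0.3748, 0.3881, 0.062], [0.6183, 0.3978, 0.062], [0.6203, 0.2173, 0.062]]
[0.49838353 0.30342256 0.062     ] 0.2419679581367131 0.17916758005374606 0.03447386523625876 0.020604476204235268
left edge [[0.4097, 0.2109, 0.062], [0.5854, 0.2167, 0.062]] 0.0331310110251108
mid edge [0.50022923 0.21385779 0.062     ]
```

```bash
python3 -m pendant '[[[0,11.5,20],[0,0,0.006],0.5],[[0,0,40],[0,0,0],0.5],[[0,0,40],[0,0,0],0.5],[[0,0,30],[0,0,0],0.5],[[0,0,20],[0,0,0],0.5],[[0,0,0],[0,0,0],0.5],[[0,0,0],[0,0,0],0.5],[[0,0,0],[0,0,0],0.5]]' 60
python3 - <<'E'
from h import *
rows((.506,.2188,.0425),np.pi+.028)
E
```

```text
t: 17.82
tool_pos: [0.5072, 0.2194, 0.073]
tool_rot: [-0.048, 3.139, 0.001]
contact_force: [0.5, -0.4, 1.1]
opening: 0.0425
grip_force: 0.0
now [0.5072 0.2194 0.073 ] yaw -3.111 tilt [ 0.002  0.001 -1.   ] t 17.82 | shift tool [ 1.2 -0.5 30.5] turn z 0.002
```

```bash
python3 -m pendant '[[[1,-0.5,15],[0,0,0],0.5],[[0,0,10],[0,0,0],0.5],[[0,0,6],[0,0,0],0.5],[[0,0,0],[0,0,0],0.5],[[0,0,0],[0,0,0],0],[[0,0,0],[0,0,0],0],[[0,0,0],[0,0,0],0],[[0,0,0],[0,0,0],0],[[0,0,0],[0,0,0],0],[[0,0,0],[0,0,0],0]]' 60
python3 -m pendant '[[[0,0,-10],[0,0,0],0],[[0,0,-20],[0,0,0],0],[[0,0,-30],[0,0,0],0],[[0,0,-30],[0,0,0],0],[[0,0,-30],[0,0,0],0],[[0,0,-30],[0,0,0],0],[[0,0,-30],[0,0,0],0],[[0,0,-20],[0,0,0],0],[[0,0,-10],[0,0,0],0],[[0,0,0],[0,0,0],0],[[0,0,0],[0,0,0],0]]'
python3 - <<'E'
from h import *
rows((.506,.2188,.25),np.pi+.028)
snap('wrist','pics/w7.png')
E
```

```text
t: 18.65
tool_pos: [0.5064, 0.2187, 0.0418]
tool_rot: [-0.048, 3.138, 0.001]
contact_force: [0.3, -3.4, 5.2]
opening: 0.0115
grip_force: 59.0
t: 19.57
tool_pos: [0.5046, 0.2184, 0.2494]
tool_rot: [0.049, -3.14, 0.001]
contact_force: [0.0, -0.8, -2.2]
opening: 0.0088
grip_force: 91.6
now [0.5046 0.2184 0.2494] yaw -3.11 tilt [-0.001 -0.001 -1.   ] t 19.57 | shift tool [-1.4  0.4 -0.6] turn z 0.003
```

View pics/w7.png

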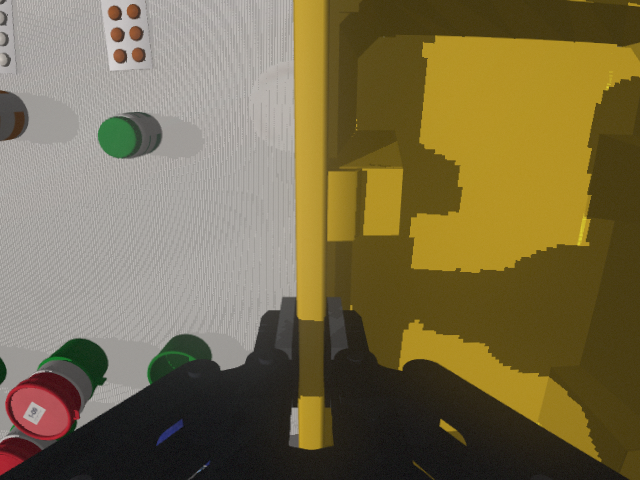

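The tote is held. Its rim runs vertically in the image at x≈295–327 and is aligned with the tool. I'll bring it to the middle and turn it.

```bash
python3 -m pendant '[[[2,-10,0],[0,0,0],0],[[4,-20,0],[0,0,0],0],[[5,-28,0],[0,0,0],0],[[5,-28,0],[0,0,0],0],[[5,-28,0],[0,0,0],0],[[5,-28,0],[0,0,0],0],[[5,-28,0],[0,0,0],0],[[5,-28,0],[0,0,0],0],[[5,-28,0],[0,0,0],0],[[4,-20,0],[0,0,0],0],[[2,-10,0],[0,0,0],0],[[0,0,0],[0,0,0.04],0]]'
python3 -m pendant '[[[0,0,0],[0,0,0.08],0],[[0,0,0],[0,0,0.08],0],[[0,0,0],[0,0,0.08],0],[[0,0,0],[0,0,0.08],0],[[0,0,0],[0,0,0.08],0],[[0,0,0],[0,0,0.08],0],[[0,0,0],[0,0,0.08],0],[[0,0,0],[0,0,0.08],0],[[0,0,0],[0,0,0.08],0],[[0,0,0],[0,0,0.08],0],[[0,0,0],[0,0,0.08],0],[[0,0,0],[0,0,0.08],0]]'
python3 -m pendant '[[[0,0,0],[0,0,0.08],0],[[0,0,0],[0,0,0.08],0],[[0,0,0],[0,0,0.08],0],[[0,0,0],[0,0,0.08],0],[[0,0,0],[0,0,0.08],0],[[0,0,0],[0,0,0.08],0],[[0,0,0],[0,0,0.08],0],[[0,0,0],[0,0,0.08],0],[[0,0,0],[0,0,0.08],0],[[0,0,0],[0,0,0.08],0],[[0,0,0],[0,0,0.08],0],[[0,0,0],[0,0,0.08],0]]'
python3 -m pendant '[[[0,0,0],[0,0,0.08],0],[[0,0,0],[0,0,0.08],0],[[0,0,0],[0,0,0.08],0],[[0,0,0],[0,0,0.08],0],[[0,0,0],[0,0,0.08],0],[[0,0,0],[0,0,0.08],0],[[0,0,0],[0,0,0.08],0],[[0,0,0],[0,0,0.08],0],[[0,0,0],[0,0,0.08],0],[[0,0,0],[0,0,0.08],0],[[0,0,0],[0,0,0.08],0],[[0,0,0],[0,0,0.08],0]]'
python3 - <<'E'
from h import *
rows((.48,-.22,.25),.048)
snap('side','pics/s2.png')
E
```

```text
t: 20.62
tool_pos: [0.4649, -0.0408, 0.2487]
tool_rot: [-0.02, -3.139, -0.0]
contact_force: [0.2, 0.8, -2.0]
opening: 0.0084
grip_force: 91.7
t: 21.62
tool_pos: [0.4653, -0.0384, 0.2488]
tool_rot: [-1.466, -2.775, 0.001]
contact_force: [-0.8, -0.0, -2.3]
opening: 0.0086
grip_force: 91.6
t: 22.62
tool_pos: [0.4653, -0.0383, 0.2488]
tool_rot: [-2.582, -1.784, 0.003]
contact_force: [0.0, -0.2, -1.5]
opening: 0.0088
grip_force: 91.6
t: 23.62
tool_pos: [0.4653, -0.0383, 0.2488]
tool_rot: [-3.115, -0.39, 0.004]
contact_force: [-0.1, -0.6, -1.9]
opening: 0.0089
grip_force: 91.6
now [ 0.4653 -0.0383  0.2488] yaw 0.249 tilt [-0.003  0.002 -1.   ] t 23.62 | shift tool [-30.6 179.7  -1.5] turn z 0.201
```

View pics/s2.png

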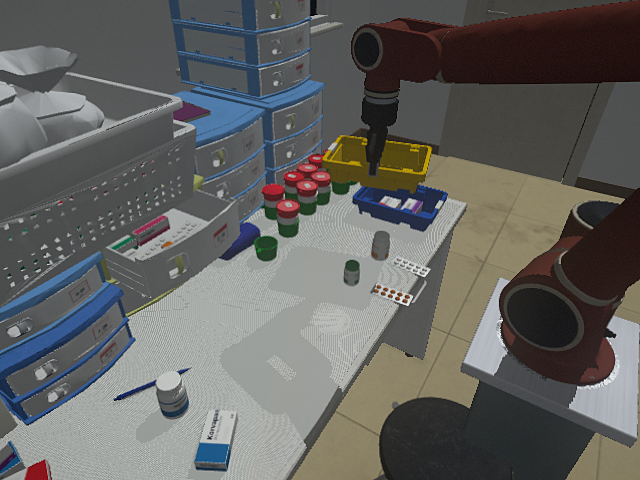

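The yellow tote is turned with its label now outward. It looks close to level at (377,165), and the cartons are visible in the blue tote at (400,205).

```bash
python3 -m pendant '[[[0,0,0],[0,0,0.08],0],[[0,0,0],[0,0,0.08],0],[[0,0,0],[0,0,0.04],0],[[0,10,0],[0,0,0],0],[[0,20,0],[0,0,0],0],[[0,28,0],[0,0,0],0],[[0,28,0],[0,0,0],0],[[0,28,0],[0,0,0],0],[[0,28,0],[0,0,0],0],[[0,20,0],[0,0,0],0],[[0,12,0],[0,0,0],0],[[0,7,0],[0,0,0],0]]'
python3 -m pendant '[[[0,0,20],[0,0,0],0],[[0,0,30],[0,0,0],0],[[0,0,15],[0,0,0],0],[[0,0,0],[0,0,0],0],[[0,0,0],[0,0,0],0],[[0,0,0],[0,0,0],0]]'
python3 - <<'E'
from h import *
rows((.4754,-.2193,.12),.048)
snap('wrist','pics/w8.png');snap('top','pics/t8.png');snap('side','pics/s8.png')
E
```

```text
t: 24.67
tool_pos: [0.4752, -0.221, 0.2497]
tool_rot: [-3.14, -0.082, 0.002]
contact_force: [0.3, 0.5, -2.3]
opening: 0.0087
grip_force: 91.6
t: 25.17
tool_pos: [0.4764, -0.2196, 0.1869]
tool_rot: [3.14, 0.085, 0.003]
contact_force: [0.9, -1.3, -1.1]
opening: 0.0088
grip_force: 91.7
now [ 0.4764 -0.2196  0.1869] yaw 0.054 tilt [ 0.002 -0.001 -1.   ] t 25.17 | shift tool [-1.1 -0.4 66.9] turn z 0.006
```

View pics/w8.png

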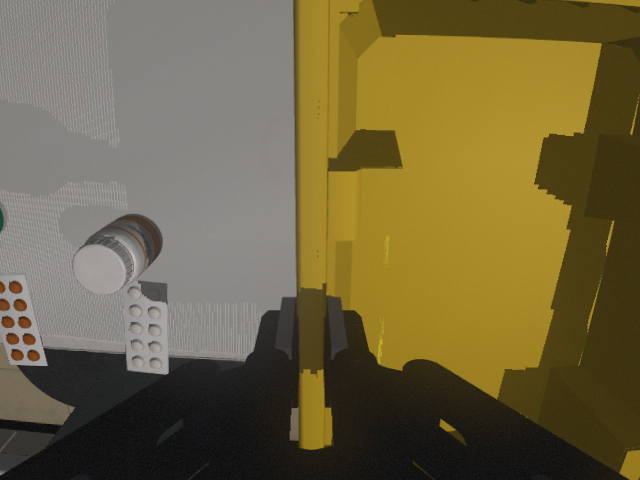

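The held tote is square to the tool, with its rim at x≈295–327. I'll cross-check it with the top view at rim height.

Run:
```python
from h import *
im=cv2.imread('pics/t8.png'); hsv=cv2.cvtColor(im,cv2.COLOR_BGR2HSV)
M=cv2.inRange(hsv,(18,90,40),(35,255,255)); M[:, :400]=0
M=cv2.morphologyEx(M,cv2.MORPH_OPEN,np.ones((3,3)))
pts=np.argwhere(M)[:,::-1]; w=px2w('top',pts,.207)[:,:2]*1000
r=cv2.minAreaRect(w.astype(np.float32)); print(r, cv2.boxPoints(r).round().tolist())
cv2.imwrite('pics/c8.png',np.hstack([cv2.resize(im[190:380,420:590],(400,447)),cv2.resize(cv2.imread('pics/s8.png')[100:260,290:480],(400,447))]))
```

```text
((610.2896118164062, -294.06591796875), (488.0437316894531, 183.7703857421875), 2.955219268798828) [[362.0, -215.0], [371.0, -398.0], [859.0, -373.0], [849.0, -190.0]]
```

View pics/c8.png

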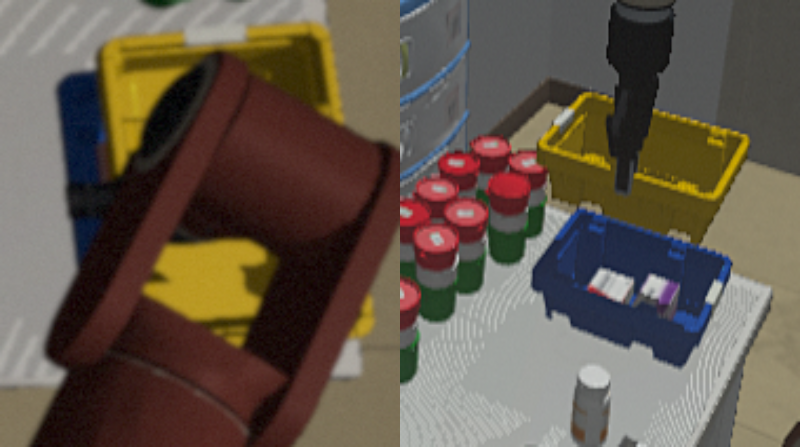

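The tote hovers over the blue one with its label outward (left panel, top). It sits level, and the near corners agree within 3 mm. Lowering.

```bash
python3 -m pendant '[[[-1,0,20],[0,0,0.006],0],[[0,0,25],[0,0,0],0],[[0,0,15],[0,0,0],0],[[0,0,8],[0,0,0],0],[[0,0,0],[0,0,0],0],[[0,0,0],[0,0,0],0]]'
python3 -m pendant '[[[0,0,4],[0,0,0],0],[[0,0,3],[0,0,0],0],[[0,0,3],[0,0,0],0],[[0,0,0],[0,0,0],0],[[0,0,0],[0,0,0],0]]'
python3 - <<'E'
from h import *
rows((.4754,-.2195,.098),.048);print(get_obs()['contact_force'],get_obs()['wrist_torque'])
E
```

```text
t: 25.82
tool_pos: [0.4752, -0.2199, 0.1183]
tool_rot: [3.14, 0.074, 0.001]
contact_force: [0.4, 0.5, -1.0]
opening: 0.0085
grip_force: 91.7
t: 26.23
tool_pos: [0.4747, -0.2196, 0.1075]
tool_rot: [-3.141, -0.073, 0.0]
contact_force: [0.1, 0.2, -1.5]
opening: 0.009
grip_force: 91.6
now [ 0.4747 -0.2196  0.1075] yaw 0.047 tilt [-0.  0. -1.] t 26.23 | shift tool [ 0.7 -0.1  9.5] turn z -0.001
[ 0.05037524  0.15460255 -1.48227765] [0.13440059 0.05085428 0.00568586]
```

```bash
python3 -m pendant '[[[0,0,2],[0,0,0],0],[[0,0,2],[0,0,0],0],[[0,0,1],[0,0,0],0],[[0,0,0],[0,0,0],0],[[0,0,0],[0,0,0],0]]'
python3 -m pendant '[[[0,0,2],[0,0,0],0],[[0,0,1],[0,0,0],0],[[0,0,0],[0,0,0],0],[[0,0,0],[0,0,0],0]]'
python3 -m pendant '[[[0,0,1],[0,0,0],0],[[0,0,1],[0,0,0],0],[[0,0,0],[0,0,0],0],[[0,0,0],[0,0,0],0]]'
python3 - <<'E'
from h import *
snap('side','pics/s9.png'); im=cv2.imread('pics/s9.png')[100:260,290:480]; cv2.imwrite('pics/c9.png',cv2.resize(im,(760,600),interpolation=cv2.INTER_CUBIC))
E
```

```text
t: 26.65
tool_pos: [0.4746, -0.2196, 0.1024]
tool_rot: [-3.141, -0.074, 0.0]
contact_force: [-0.4, -0.8, -1.5]
opening: 0.0086
grip_force: 91.6
t: 26.98
tool_pos: [0.4751, -0.2197, 0.1002]
tool_rot: [3.14, 0.074, 0.001]
contact_force: [-0.7, 2.2, 3.5]
opening: 0.0088
grip_force: 91.1
t: 27.32
tool_pos: [0.4752, -0.2197, 0.0984]
tool_rot: [3.14, 0.074, 0.001]
contact_force: [-1.7, 4.3, 5.9]
opening: 0.0088
grip_force: 92.0
```

View pics/c9.png

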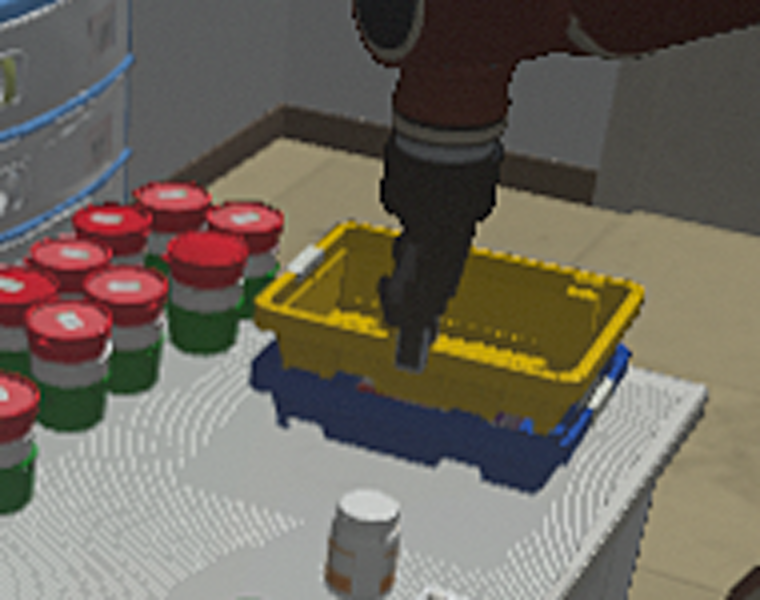

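The yellow tote stands in the blue rim, roughly level, at the expected height with light contact. Releasing and checking.

```bash
python3 -m pendant '[[[0,0,0],[0,0,0],0.15],[[0,0,0],[0,0,0],0.3],[[0,0,0],[0,0,0],0.45],[[0,0,0],[0,0,0],0.45],[[0,0,-10],[0,0,0],0.45],[[0,0,-30],[0,0,0],0.45],[[0,0,-40],[0,0,0],0.45],[[0,0,-40],[0,0,0],0.45],[[-10,-30,-20],[0,0,0],1],[[-10,-38,0],[0,0,0],1],[[-10,-38,0],[0,0,0],1],[[0,-20,0],[0,0,0],1]]'
python3 -m pendant '[[[0,-35,0],[0,0,0],1],[[0,-20,0],[0,0,0],1],[[0,0,0],[0,0,0],1],[[0,0,0],[0,0,0],1]]'
python3 - <<'E'
from h import *
rows((.4405,-.0735,.2),0)
a=snap('side','pics/s10.png'); b=snap('top','pics/t10.png')
hsv=cv2.cvtColor(b,cv2.COLOR_RGB2HSV); M=cv2.inRange(hsv,(18,90,40),(35,255,255)); M[:, :400]=0; M[:200]=0
M=cv2.morphologyEx(M,cv2.MORPH_OPEN,np.ones((3,3)))
for z in(.118,):
    r=cv2.minAreaRect((px2w('top',np.argwhere(M)[:,::-1],z)[:,:2]*1000).astype(np.float32)); print(z,r)
cv2.imwrite('pics/c10.png',np.hstack([cv2.resize(b[200:360,420:580],(400,500)),cv2.resize(a[120:240,340:460],(400,500))])[:,:,::-1])
E
```

```text
t: 28.37
tool_pos: [0.4376, -0.093, 0.2385]
tool_rot: [-3.141, -0.074, -0.002]
contact_force: [0.2, 0.5, -0.0]
opening: 0.084
grip_force: 0.0
t: 28.7
tool_pos: [0.4362, -0.0398, 0.2378]
tool_rot: [3.14, 0.077, 0.001]
contact_force: [-0.0, -0.1, -0.1]
opening: 0.0852
grip_force: 0.0
now [ 0.4362 -0.0398  0.2378] yaw 0.049 tilt [ 0.001 -0.001 -1.   ] t 28.7 | shift tool [ 2.7 33.9 37.8] turn z 0.049
0.118 ((486.4635925292969, -306.04840087890625), (243.74853515625, 184.18540954589844), 3.136359453201294)
```

View pics/c10.png

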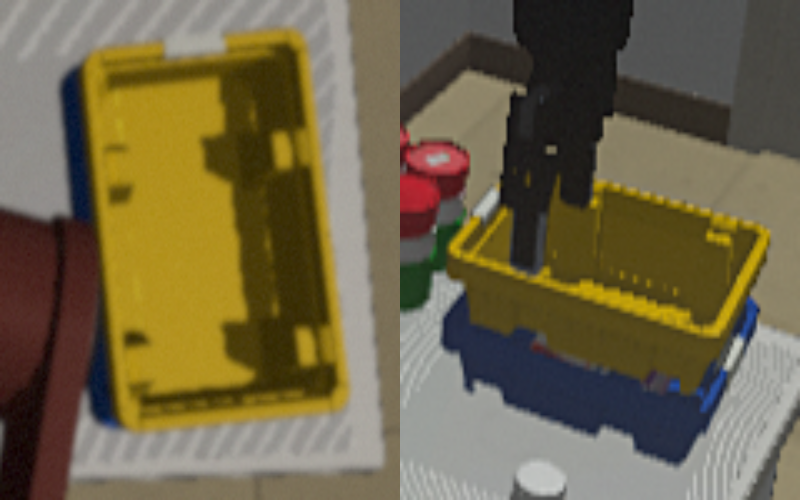

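The top view puts the yellow rim at 244×184 mm, centred at (0.4865,−0.306) for z=0.118. That is seated height, with the label outward. A quick level check across the two views:

Run:
```python
from h import *
b=cv2.imread('pics/t10.png');a=cv2.imread('pics/s10.png')
def corners(im,x0,y0,x1,y1):
    M=np.zeros(im.shape[:2],np.uint8); M[y0:y1,x0:x1]=cv2.inRange(cv2.cvtColor(im,cv2.COLOR_BGR2HSV),(18,90,40),(35,255,255))[y0:y1,x0:x1]
    M=cv2.morphologyEx(M,cv2.MORPH_OPEN,np.ones((3,3))); h=cv2.convexHull(np.argwhere(M)[:,::-1].astype(np.int32)); return h
ht=corners(b,400,200,600,380)
bx=cv2.boxPoints(cv2.minAreaRect((px2w('top',ht.reshape(-1,2),.118)[:,:2]*1000).astype(np.float32)))/1000
m=optics.camera_model('side');k,d=K(m);T=np.array(m['cam_to_world']);F=np.diag([1,-1,-1])
Rv=F@T[:3,:3].T; t=-Rv@T[:3,3]
hs=corners(a,335,120,470,245).reshape(-1,2)
for z in(.112,.118,.124):
    p=cv2.projectPoints(np.c_[bx,np.full(4,z)],cv2.Rodrigues(Rv)[0],t,k,d)[0].reshape(-1,2); print(z,p.round(1).tolist())
print(bx.round(3).tolist());print('left',hs[hs[:,0].argmin()],'right',hs[hs[:,0].argmax()],'top',hs[hs[:,1].argmin()],'hull',hs.tolist())
```

```text
0.112 [[433.1, 204.8], [450.8, 177.1], [374.3, 159.5], [350.1, 183.3]]
0.118 [[433.5, 202.9], [451.2, 175.3], [374.5, 157.8], [350.2, 181.5]]
0.124 [[433.9, 200.9], [451.6, 173.5], [374.7, 156.0], [350.4, 179.6]]
[[0.36000001430511475, -0.22100000083446503], [0.3700000047683716, -0.4050000011920929], [0.6129999756813049, -0.39100000262260437], [0.6029999852180481, -0.2070000022649765]]
left [354 185] right [450 178] top [398 163] hull [[450, 178], [449, 182], [442, 194], [435, 205], [429, 212], [427, 213], [424, 213], [406, 209], [386, 204], [362, 197], [361, 196], [354, 185], [354, 178], [358, 174], [361, 172], [385, 166], [398, 163], [403, 163], [447, 173], [449, 174], [450, 175]]
```

It is level to within measurement, so on to the orange bottle.

```bash
python3 -m pendant '[[[3,17,0],[0,0,0],1],[[0,17,20],[0,0,0],1],[[0,0,40],[0,0,0],1],[[0,0,40],[0,0,0],1],[[0,0,0],[0,0,0],1],[[0,0,0],[0,0,0],1]]' 30
python3 - <<'E'
from h import *
im=snap('wrist','pics/w11.png')
rows((.4405,-.0735,.015),.049)
E
```

```text
t: 29.3
tool_pos: [0.4389, -0.0744, 0.1353]
tool_rot: [-3.139, -0.071, 0.009]
contact_force: [0.9, 0.4, 1.1]
opening: 0.0852
grip_force: 0.0
now [ 0.441  -0.0749  0.1382] yaw 0.045 tilt [-0. -0. -1.] t 29.35 | shift tool [ -0.4  -1.4 123.2] turn z -0.004
```

View pics/w11.png

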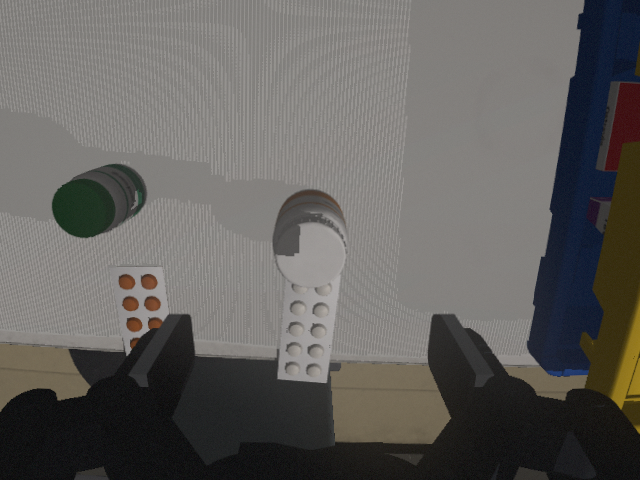

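The orange bottle's cap is centred at (311,252), in line with the fingers' middle at x≈313. The stack is at the right, with the red carton still in place below.

Run:
```python
from h import *
p=px2w('wrist',[(311,252)],.07)[0];print(p); p2=px2w('wrist',[(86,208)],.056)[0];print('green',p2)
rows((p[0],p[1],.015),.049)
```

```text
[ 0.44264389 -0.07547371  0.07      ]
green [0.45818795 0.05416686 0.056     ]
now [ 0.441  -0.0749  0.1382] yaw 0.045 tilt [-0. -0. -1.] t 29.35 | shift tool [  1.7   0.7 123.2] turn z -0.004
```

```bash
python3 -m pendant '[[[1,0,30],[0,0,0],1],[[0,0,30],[0,0,0],1],[[0,0,30],[0,0,0],1],[[0,0,20],[0,0,0],1],[[0,0,11],[0,0,0],1],[[0,0,0],[0,0,0],1],[[0,0,0],[0,0,0],0.3],[[0,0,0],[0,0,0],0.3],[[0,0,0],[0,0,0],0.3],[[0,0,0],[0,0,0],0.3],[[0,0,0],[0,0,0],0.3],[[0,0,0],[0,0,0],0.3]]' 30
python3 -m pendant '[[[0,0,-15],[0,0,0],0.3],[[0,0,-30],[0,0,0],0.3],[[0,0,-40],[0,0,0],0.3],[[0,0,-40],[0,0,0],0.3],[[0,0,-40],[0,0,0],0.3],[[0,0,-30],[0,0,0],0.3],[[0,0,0],[0,0,0],0.3],[[0,0,0],[0,0,0],0.3]]'
python3 - <<'E'
from h import *
rows((.494,-.305,.20),.049)
E
```

```text
t: 30.35
tool_pos: [0.4436, -0.0745, 0.0187]
tool_rot: [3.14, 0.074, 0.006]
contact_force: [-0.7, 1.3, 6.9]
opening: 0.0435
grip_force: 30.2
t: 31.02
tool_pos: [0.4431, -0.0745, 0.2145]
tool_rot: [3.139, 0.074, 0.009]
contact_force: [-0.2, 0.9, -2.4]
opening: 0.0432
grip_force: 31.2
now [ 0.4431 -0.0745  0.2145] yaw 0.047 tilt [ 0.006 -0.002 -1.   ] t 31.02 | shift tool [ 39.9 232.6  15.3] turn z -0.002
```

```bash
python3 -m pendant '[[[4,15,0],[0,0,0],0.3],[[5,28,0],[0,0,0],0.3],[[5,32,0],[0,0,0],0.3],[[5,32,0],[0,0,0],0.3],[[5,32,0],[0,0,0],0.3],[[5,32,0],[0,0,0],0.3],[[5,30,0],[0,0,0],0.3],[[4,20,0],[0,0,0],0.3],[[2,11,0],[0,0,0],0.3],[[0,0,20],[0,0,0],0.3],[[0,0,0],[0,0,0],0.3],[[0,0,0],[0,0,0],0.3]]'
python3 - <<'E'
from h import *
rows((.494,-.305,.0785),.049)
E
```

```text
t: 32.02
tool_pos: [0.4912, -0.3023, 0.1885]
tool_rot: [-3.137, -0.074, 0.007]
contact_force: [-0.1, 0.2, -1.4]
opening: 0.0432
grip_force: 31.2
now [ 0.4912 -0.3023  0.1885] yaw 0.047 tilt [-0.005  0.004 -1.   ] t 32.02 | shift tool [  3.2   3.3 110. ] turn z -0.002
```

```bash
python3 -m pendant '[[[0,3,30],[0,0,0],0.3],[[0,0,30],[0,0,0],0.3],[[0,0,25],[0,0,0],0.3],[[0,0,10],[0,0,0],0.3],[[0,0,0],[0,0,0],0.3],[[0,0,0],[0,0,0],0.3],[[0,0,0],[0,0,0],0.3]]'
python3 - <<'E'
from h import *
rows((.494,-.305,.0785),.049)
E
```

```text
t: 32.6
tool_pos: [0.494, -0.3075, 0.0989]
tool_rot: [3.138, 0.074, 0.004]
contact_force: [-0.2, -0.9, -0.9]
opening: 0.0432
grip_force: 31.2
now [ 0.494  -0.3075  0.0989] yaw 0.047 tilt [ 0.003 -0.002 -1.   ] t 32.6 | shift tool [ 0.  -2.6 20.4] turn z -0.002
```

```bash
python3 -m pendant '[[[0,-2,8],[0,0,0],0.3],[[0,0,6],[0,0,0],0.3],[[0,0,4],[0,0,0],0.3],[[0,0,0],[0,0,0],0.3],[[0,0,0],[0,0,0],0.3]]'
python3 -m pendant '[[[0,0,1],[0,0,0],0.3],[[0,0,1],[0,0,0],0.3],[[0,0,0],[0,0,0],0.3],[[0,0,0],[0,0,0],0.3]]'
```

```text
t: 33.02
tool_pos: [0.4926, -0.3048, 0.0783]
tool_rot: [-3.14, -0.073, 0.001]
contact_force: [-0.1, -0.2, -0.2]
opening: 0.0432
grip_force: 31.2
t: 33.35
tool_pos: [0.4929, -0.305, 0.0778]
tool_rot: [-3.141, -0.073, 0.0]
contact_force: [-2.3, 1.8, 5.2]
opening: 0.0434
grip_force: 31.8
```

Contact at the expected height. Release and go to the green bottle.

```bash
python3 -m pendant '[[[0,0,0],[0,0,0],0.6],[[0,0,0],[0,0,0],0.75],[[0,0,0],[0,0,0],0.85],[[0,0,0],[0,0,0],0.85],[[0,0,-15],[0,0,0],0.85],[[0,0,-30],[0,0,0],0.85],[[0,0,-40],[0,0,0],0.85],[[0,0,-40],[0,0,0],0.85],[[0,0,-20],[0,0,0],1],[[0,-20,0],[0,0,0],1],[[0,-38,0],[0,0,0],1],[[0,-38,0],[0,0,0],1]]'
python3 -m pendant '[[[-5,-38,0],[0,0,0],1],[[-5,-38,0],[0,0,0],1],[[-5,-38,0],[0,0,0],1],[[-5,-38,0],[0,0,0],1],[[-5,-38,0],[0,0,0],1],[[-5,-38,0],[0,0,0],1],[[-5,-20,20],[0,0,0],1],[[0,0,40],[0,0,0],1],[[0,0,20],[0,0,0],1],[[0,0,0],[0,0,0],1],[[0,0,0],[0,0,0],1],[[0,0,0],[0,0,0],1]]'
python3 - <<'E'
from h import *
im=snap('wrist','pics/w12.png'); hsv=cv2.cvtColor(im,cv2.COLOR_RGB2HSV)
M=cv2.inRange(hsv,(45,90,40),(80,255,255)); M[:, :200]=0;M[:,440:]=0;M[310:]=0
n,l,s,c=cv2.connectedComponentsWithStats(M); i=1+s[1:,4].argmax(); print(s[i],c[i])
p=px2w('wrist',[c[i]],.056)[0];print(p);rows((p[0],p[1],.012),.049)
b=snap('top','pics/t12.png');cv2.imwrite('pics/c12.png',np.hstack([cv2.resize(im[:,:,::-1],(480,360)),cv2.resize(b[200:360,420:580,::-1],(320,360))]))
E
```

```text
t: 34.35
tool_pos: [0.4882, -0.2089, 0.2221]
tool_rot: [3.14, 0.069, 0.002]
contact_force: [-0.2, 0.4, 0.2]
opening: 0.0852
grip_force: 0.0
t: 35.35
tool_pos: [0.4427, 0.0368, 0.1432]
tool_rot: [3.141, 0.073, 0.004]
contact_force: [-0.1, -0.0, 1.8]
opening: 0.0857
grip_force: 0.0
[ 255  196   48   53 1533] [281.93476843 221.75016308]
[0.45580484 0.05342779 0.056     ]
now [0.4432 0.0367 0.1438] yaw 0.046 tilt [ 0.004 -0.    -1.   ] t 35.4 | shift tool [ 12.9 -16.2 131.8] turn z -0.003
```

View pics/c12.png

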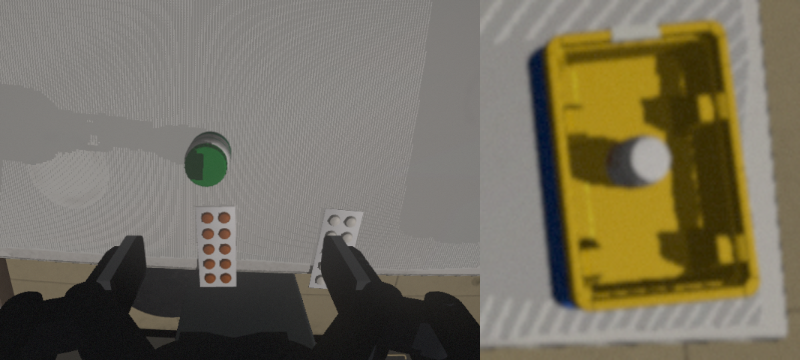

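The green cap is at about (276,220) in full-frame pixels. On the right, the orange bottle stands upright near the middle of the yellow tote.

```bash
python3 -m pendant '[[[13,-19,20],[0,0,0],1],[[0,0,30],[0,0,0],1],[[0,0,20],[0,0,0],1],[[0,0,0],[0,0,0],1],[[0,0,0],[0,0,0],1]]' 30
python3 - <<'E'
from h import *
im=snap('wrist','pics/w13.png'); hsv=cv2.cvtColor(im,cv2.COLOR_RGB2HSV)
M=cv2.inRange(hsv,(45,60,20),(80,255,255)); M[:, :200]=0;M[:,440:]=0;M[:150]=0
M=cv2.morphologyEx(M,cv2.MORPH_OPEN,np.ones((5,5)))
n,l,s,c=cv2.connectedComponentsWithStats(M); i=1+s[1:,4].argmax(); print(s[i],c[i])
p=px2w('wrist',[(s[i,0]+s[i,2]/2,c[i,1])],.056)[0];print(p);rows((p[0],p[1],.009),.049)
E
```

```text
t: 35.87
tool_pos: [0.4539, 0.0565, 0.0719]
tool_rot: [-3.141, -0.073, 0.001]
contact_force: [0.0, 0.8, 0.7]
opening: 0.0855
grip_force: 0.0
[ 269  261   68   68 3363] [305.04757657 295.37496283]
[0.45564142 0.05917496 0.056     ]
now [0.455  0.0564 0.0732] yaw 0.046 tilt [ 0.002 -0.    -1.   ] t 35.92 | shift tool [ 0.6 -2.8 64.2] turn z -0.003
```

```bash
python3 -m pendant '[[[1,-2.5,20],[0,0,0],1],[[0,0,20],[0,0,0],1],[[0,0,15],[0,0,0],1],[[0,0,9],[0,0,0],1],[[0,0,0],[0,0,0],1],[[0,0,0],[0,0,0],0.2],[[0,0,0],[0,0,0],0.2],[[0,0,0],[0,0,0],0.2],[[0,0,0],[0,0,0],0.2],[[0,0,0],[0,0,0],0.2],[[0,0,0],[0,0,0],0.2],[[0,0,0],[0,0,0],0.2]]' 30
python3 -m pendant '[[[0,0,-15],[0,0,0],0.2],[[0,0,-30],[0,0,0],0.2],[[0,0,-40],[0,0,0],0.2],[[0,0,-40],[0,0,0],0.2],[[0,0,-40],[0,0,0],0.2],[[0,0,-40],[0,0,0],0.2],[[0,0,-15],[0,0,0],0.2],[[0,0,0],[0,0,0],0.2],[[0,0,0],[0,0,0],0.2]]'
python3 - <<'E'
from h import *
rows((.437,-.307,.20),.049)
E
```

```text
t: 36.92
tool_pos: [0.4557, 0.0592, 0.0088]
tool_rot: [3.141, 0.074, 0.003]
contact_force: [-1.7, 0.2, 7.4]
opening: 0.0365
grip_force: 30.3
t: 37.67
tool_pos: [0.4549, 0.0593, 0.2281]
tool_rot: [3.141, 0.074, 0.003]
contact_force: [-0.3, 0.8, -1.3]
opening: 0.0369
grip_force: 30.4
now [0.4549 0.0593 0.2281] yaw 0.047 tilt [ 0.002 -0.    -1.   ] t 37.67 | shift tool [-35.1 365.   28. ] turn z -0.002
```

```bash
python3 -m pendant '[[[-2,15,0],[0,0,0],0.2],[[-3,28,0],[0,0,0],0.2],[[-3,32,0],[0,0,0],0.2],[[-3,32,0],[0,0,0],0.2],[[-3,32,0],[0,0,0],0.2],[[-3,32,0],[0,0,0],0.2],[[-3,32,0],[0,0,0],0.2],[[-3,32,0],[0,0,0],0.2],[[-3,32,0],[0,0,0],0.2],[[-3,32,0],[0,0,0],0.2],[[-3,30,0],[0,0,0],0.2],[[-2,20,0],[0,0,0],0.2]]'
python3 -m pendant '[[[-1,13,0],[0,0,0],0.2],[[0,0,20],[0,0,0],0.2],[[0,0,30],[0,0,0],0.2],[[0,0,0],[0,0,0],0.2],[[0,0,0],[0,0,0],0.2],[[0,0,0],[0,0,0],0.2]]'
python3 - <<'E'
from h import *
rows((.437,-.307,.0685),.049)
E
```

```text
t: 38.67
tool_pos: [0.4352, -0.2924, 0.2237]
tool_rot: [-3.137, -0.07, 0.007]
contact_force: [-0.1, 0.8, -1.0]
opening: 0.0367
grip_force: 30.4
t: 39.17
tool_pos: [0.4366, -0.3034, 0.1773]
tool_rot: [-3.14, -0.075, 0.001]
contact_force: [0.1, -0.0, 0.4]
opening: 0.036
grip_force: 30.5
now [ 0.4366 -0.3034  0.1773] yaw 0.048 tilt [-0.001  0.001 -1.   ] t 39.17 | shift tool [  0.3   3.7 108.8] turn z -0.001
```

```bash
python3 -m pendant '[[[0,3,30],[0,0,0],0.2],[[0,0,30],[0,0,0],0.2],[[0,0,20],[0,0,0],0.2],[[0,0,10],[0,0,0],0.2],[[0,0,0],[0,0,0],0.2],[[0,0,0],[0,0,0],0.2],[[0,0,0],[0,0,0],0.2]]'
python3 - <<'E'
from h import *
rows((.437,-.307,.0685),.049)
E
```

```text
t: 39.75
tool_pos: [0.4381, -0.3081, 0.09]
tool_rot: [3.138, 0.074, 0.005]
contact_force: [-0.5, 0.6, -0.4]
opening: 0.0363
grip_force: 30.5
now [ 0.4381 -0.3081  0.09  ] yaw 0.047 tilt [ 0.003 -0.003 -1.   ] t 39.75 | shift tool [-1.1 -1.2 21.5] turn z -0.002
```

```bash
python3 -m pendant '[[[-1,0,8],[0,0,0],0.2],[[0,0,6],[0,0,0],0.2],[[0,0,4],[0,0,0],0.2],[[0,0,0],[0,0,0],0.2],[[0,0,0],[0,0,0],0.2]]'
python3 -m pendant '[[[0,0,1],[0,0,0],0.2],[[0,0,1],[0,0,0],0.2],[[0,0,0],[0,0,0],0.2],[[0,0,0],[0,0,0],0.2]]'
```

```text
t: 40.17
tool_pos: [0.4355, -0.3068, 0.069]
tool_rot: [-3.14, -0.073, 0.001]
contact_force: [0.8, -0.4, -2.2]
opening: 0.0365
grip_force: 30.5
t: 40.5
tool_pos: [0.4359, -0.3073, 0.0678]
tool_rot: [3.14, 0.074, 0.001]
contact_force: [-0.1, 1.1, 0.8]
opening: 0.0365
grip_force: 30.6
```

```bash
python3 -m pendant '[[[0,0,0.5],[0,0,0],0.5],[[0,0,0],[0,0,0],0.65],[[0,0,0],[0,0,0],0.75],[[0,0,0],[0,0,0],0.75],[[0,0,-15],[0,0,0],0.75],[[0,0,-30],[0,0,0],0.75],[[0,0,-40],[0,0,0],0.75],[[0,0,-40],[0,0,0],0.75],[[0,0,-20],[0,0,0],0.75],[[0,-20,0],[0,0,0],0.75],[[0,-38,0],[0,0,0],0.75],[[0,-38,0],[0,0,0],0.75]]'
python3 -m pendant '[[[0,-38,0],[0,0,0],1],[[0,-38,0],[0,0,0],1],[[0,-20,0],[0,0,0],1],[[0,0,0],[0,0,0],1],[[0,0,0],[0,0,0],1],[[0,0,0],[0,0,0],1]]'
python3 - <<'E'
from h import *
a=snap('side','pics/s14.png'); b=snap('top','pics/t14.png')
hsv=cv2.cvtColor(b,cv2.COLOR_RGB2HSV); M=cv2.inRange(hsv,(18,90,40),(35,255,255)); M[:, :400]=0; M[:200]=0
M=cv2.morphologyEx(M,cv2.MORPH_OPEN,np.ones((3,3)))
print(cv2.minAreaRect((px2w('top',np.argwhere(M)[:,::-1],.118)[:,:2]*1000).astype(np.float32)))
cv2.imwrite('pics/c14.png',np.hstack([cv2.resize(b[200:360,420:580],(400,500)),cv2.resize(a[120:240,340:460],(400,500))])[:,:,::-1])
E
```

```text
t: 41.5
tool_pos: [0.4313, -0.211, 0.2128]
tool_rot: [3.14, 0.07, 0.002]
contact_force: [0.0, 1.0, -0.3]
opening: 0.0639
grip_force: 0.0
t: 42.0
tool_pos: [0.4269, -0.1157, 0.2121]
tool_rot: [3.14, 0.073, 0.0]
contact_force: [0.6, 0.1, -0.1]
opening: 0.0856
grip_force: 0.0
((486.4059753417969, -306.2679138183594), (243.35411071777344, 183.54037475585938), 3.234654664993286)
```

View pics/c14.png

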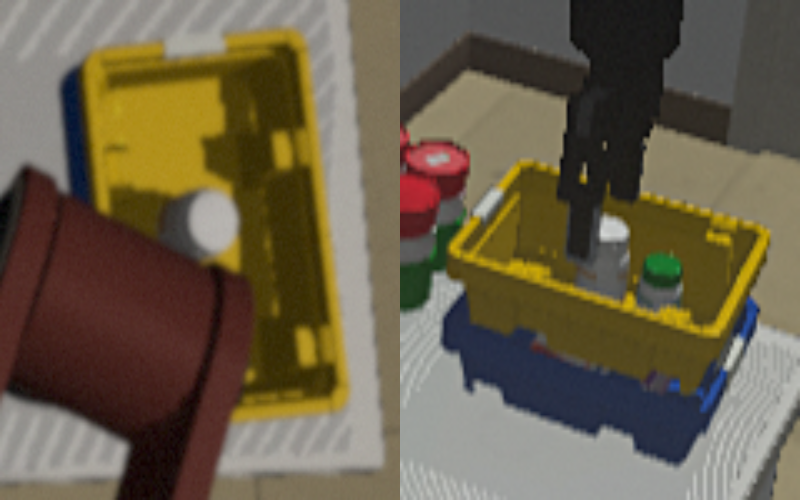

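Both bottles stand upright in the yellow tote: orange in the right panel at (605,250), green at (660,280). The stack hasn't moved and the arm is clear.

```bash
python3 -c "
from station import ctrl; print(ctrl.finish_job())"
```

```text
the job is handed in; nothing more can be done
None
```

The job is handed in after about 42 s of the 128 s, with no verdict shown: both cartons lie flat in the blue tote, the yellow tote is turned and stacked level on it, both bottles stand upright inside, and the dose set and green cup were not touched.

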